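# Tool kits for two pastry stations

## Robot

A 6-joint arm with a two-finger parallel gripper is mounted at the origin on the work surface. World frame = base frame: x ahead of the robot, y to its left, z up, the work surface at z = 0. Lengths are in m, angles in rad, forces in N, time in s.
With the tool pointing down it reaches from about 0.3 to 0.775 m from the base axis. Payload 14.6 kg.
Tool frame: the origin (TCP) lies on the centre line of the jaws, within the pads' length; the fingertips stand 19 mm ahead of it and the grasp point (between the pads) is the TCP (env.tips_ahead is the distance from the TCP to the fingertips, in m); z points along the fingers, y is the line along which they close (so a half turn about z gives the same grasp; the last joint's range is limited). The gripper opens to 85 mm and grips with 20 to 120 N. Pads are 22 mm wide; open, the fingers measure 114 mm over their backs; the gripper's body (76 mm by 85 mm) begins 54 mm behind the grasp point. The pads swing forward as they close: fully open they stand 13 mm farther back than shut.
Start: joints at [-1.38, 0.3, 1.521, -0, 1.321, -0.067], TCP at [0.14, -0.532, 0.25] pointing down, gripper open.
Joint ranges: [-3.03, 3.03], [-0.79, 2.21], [0.23, 2.52], [-1.04, 4.18], [0, 3.07], [-2.55, 2.55]. Speed limits (rad/s): [2.22, 2.22, 2.57, 3.14, 3.14, 3.14].

## Interface

Orientations are given as [roll, pitch, yaw] about the fixed x, y, z axes, in that order (R = Rz(yaw) Ry(pitch) Rx(roll)).
In Python, from rig import env, kinematics, snapshot, order, models gives the robot as it stands. The module is installed in compiled form; this text tells all that it offers. Calls block until the motion is done:
- env.goto(position, orientation): joint-space move of the TCP to a pose.
- env.move_l(position, speed=0.15, orientation=None): straight line of the TCP; orientation=None keeps the orientation; speed is the mean speed in m/s.
- env.set_joints(angles): joint-space move.
- env.ungrasp() and env.close_gripper(): open the fingers fully, or close them until they stop; the grip force is fixed at half the most.
- env.hold(seconds).
- kinematics.solve_ik(position, orientation): joint angles nearest the present ones, or None.
- snapshot(name): name is "side" or "top" or "wrist"; returns a dict with "frame" (420x560x3 uint8, red, green, blue), "vertical_fov" (degrees; the focal length in pixels is half the picture's height over the tangent of half this angle, whatever the lens; pixels are square), "cx", "cy" (the principal point, pixels), "k1" (the pictures are not rectified: a ray, as slopes to the right and down, at radius r is drawn at 1 + k1 r^2 times it, then the intrinsics apply), "R" (3x3) and "t" (3): a world point X has camera coordinates R X + t; the wrist camera has in their place "tool_from_camera" (4x4, takes a point from camera to tool coordinates, whose origin is the TCP and whose axes are the flange's). Camera axes: x right, y down, z forward; pixel columns grow to the right and rows downward; lengths in m; the calibration is good to about 2 mm. A picture is of the moment at which its call begins: read the wrist's pose just before it. There is no depth.
A pose or a line that the arm cannot do raises env.PlanningError and nothing moves.
- order.hand_in(): hands the job in; it is judged then, once.
Trained networks look in a picture, given as the dict that the camera call returned (one of the last four; its "shot" number tells which), for a name from the list of things; names that differ only in an ending like _2 or _b are one class to them, and where a whole thing is asked for, a point or a joint stands for the part that bears it (a point fixed in the world has none). Each returns a list of dicts, best first, with "confidence" (0 to 1); they miss things now and then, are a little off and sometimes report something else, mostly with a low value. They report only what shows in the picture. A call takes as long as a camera call. They do not tell look-alikes from the thing itself.
- models.trace(picture, target): "region" (420x560 bool, what is visible of it) and "at" ([column, row] in pixels, amid what is visible of it).
- models.mark_of(picture, target): "at" ([column, row] in pixels: a listed point, or the origin of a listed thing).
Readings, each from a call of its own:
- env.read_clock(): time.
- env.read_qpos(): joint angles.
- env.read_qd(): joint speeds.
- env.read_joint_torque(): joint torques, N m.
- env.read_eef_pos(): TCP position.
- env.read_orientation(): TCP orientation.
- env.read_contact_force(): force on the tool from outside, world axes, zero at the start.
- env.read_ft_torque(): the same for the moment, N m.
- env.read_finger_gap(): finger opening in m.
- env.read_grip_force(): force on a finger pad.
Only numpy, scipy, OpenCV 4.12 (cv2) and the standard library are available. Lean on these libraries where they do the work, as an engineer would, in place of code of your own. Each camera call takes 0.05 s, during which the arm holds its last target. There are 200 camera calls.

## Task

Make up the tool kits for the two pastry stations: in the three-bay tray stand the wooden tamper in the middle bay and the largest ring cutter and the jam jar in the end bays, either way round; in the two-bay tray stand the smallest ring cutter and the sugar shaker, one to a bay. Everything should stand upright on the tray floor, about in the middle of its bay. Leave the middle-sized cutter and the ramekin where they are.

Things in the scene. Friction and masses are not known exactly. Their poses are not given: they have to be found in the camera images.
- long_tray: Low white plastic kit tray with three square bays in a row, fixed to the table and at either side of the stock, turned a little. 286 mm long (its x axis) by 98 mm wide (y). Floor 4 mm thick; rim and dividers 4 mm thick, their top 12 mm above the table. Each bay is 90 x 90 mm inside, with a flat grey liner; bay centres lie at x = -94, 0 and +94 mm, y = 0. Origin: centre of the underside, on the table; z up.
- short_tray: Low white plastic kit tray with two square bays in a row, fixed to the table and at either side of the stock, turned a little. 192 mm long (its x axis) by 98 mm wide (y). Floor 4 mm thick; rim and dividers 4 mm thick, their top 12 mm above the table. Each bay is 90 x 90 mm inside, with a flat grey liner; bay centres lie at x = -47 and +47 mm, y = 0. Origin: centre of the underside, on the table; z up.
- large_cutter_mid (a point): Plain steel ring cutter, a short tube open at both ends: outer diameter 62 mm, wall 2.5 mm, 45 mm high; the largest of three alike. This point is at its centre, half-way up; its z axis points up along its axis. Stands loose on the table among the stock, anywhere in the group.
- small_cutter_mid (a point): Plain steel ring cutter, a short tube open at both ends: outer diameter 34 mm, wall 2.5 mm, 45 mm high; the smallest of three alike. This point is at its centre, half-way up; its z axis points up along its axis. Stands loose on the table among the stock, anywhere in the group.
- tamper_mid (a point): Wooden pastry tamper, 74 mm high, standing on its foot: foot disc 48 mm across and 18 mm high, tapering, by 24 mm above its base, to a plain round shaft 26 mm across, straight to 70 mm up. Take it by the shaft. This point is at its centre, half-way up; its z axis points up along its axis. Stands loose on the table among the stock, anywhere in the group.
- jar_mid (a point): Small amber glass jam jar with a paper band and a white lid, about 46 mm across and 60 mm high; straight glass up to 44 mm, then a shoulder 40 mm across and a lid 45 mm across and 12 mm high. This point is at its centre, half-way up; its z axis points up along its axis. Stands loose on the table among the stock, anywhere in the group.
- shaker_mid (a point): Sugar shaker: a plain aluminium cylinder 50 mm across with a dark band and a domed top with small holes, 70 mm high; straight sides up to 56 mm. This point is at its centre, half-way up; its z axis points up along its axis. Stands loose on the table among the stock, anywhere in the group.
- medium_cutter_mid (a point): Plain steel ring cutter, a short tube open at both ends: outer diameter 48 mm, wall 2.5 mm, 45 mm high; the middle one of three alike. It belongs to no kit. This point is at its centre, half-way up; its z axis points up along its axis. Stands loose on the table among the stock, anywhere in the group.
- ramekin_mid (a point): Small white ceramic ramekin, an open cup 56 mm across the rim and 36 mm high. It belongs to no kit. This point is at its centre, half-way up; its z axis points up along its axis. Stands loose on the table among the stock, anywhere in the group.
Mind the look-alikes: they are no part of the job. What is shaped like the part that bears shaker_mid but yellow is not meant.

How it is judged:
By the outcome, as a careful person would: the job done as asked, in the order asked, and still so for the second after the job is handed in, with the robot touching nothing.
It also fails if it takes over 120 s, if anything falls off the work surface, if the arm or the gripper's body presses on something with over 40 N, if the wrist force passes 120 N, or if a joint passes its speed limit or range.

## Working session

There is one attempt and no reset: what is moved stays moved. The work goes in short steps, each a Python script; the robot and the scene stay as the last script left them, time stands still between calls to the robot, and variables do not carry over. Pictures are saved under pics/ and viewed, at most 14 in all, crops included, and the job is handed in when it is done.

```bash
mkdir -p pics
cat > h.py <<'E'
import numpy as np, cv2
from rig import env, kinematics, snapshot, order, models
def save(s,name): cv2.imwrite(f'pics/{name}.png', cv2.cvtColor(s['frame'],cv2.COLOR_RGB2BGR))
def K(s):
    h=s['frame'].shape[0]; f=h/2/np.tan(np.radians(s['vertical_fov'])/2)
    return np.array([[f,0,s['cx']],[0,f,s['cy']],[0,0,1.]])
def ray(s,px):
    n=cv2.undistortPoints(np.array([[px]],float),K(s),np.array([s['k1'],0,0,0,0.]))[0,0]
    d=s['R'].T@np.array([n[0],n[1],1]); o=-s['R'].T@s['t']; return o,d
def at_z(s,px,z):
    o,d=ray(s,px); return o+d*(z-o[2])/d[2]
def proj(s,X):
    X=np.atleast_2d(np.asarray(X,float))
    return cv2.projectPoints(X,cv2.Rodrigues(s['R'])[0],s['t'],K(s),np.array([s['k1'],0,0,0,0.]))[0][:,0]
E
python3 - <<'E'
from h import *
T=snapshot('top'); S=snapshot('side')
save(T,'top');save(S,'side')
print(-T['R'].T@T['t'],-S['R'].T@S['t'],T['k1'])
Z=dict(long_tray=0,short_tray=0,large_cutter_mid=.0225,small_cutter_mid=.0225,medium_cutter_mid=.0225,tamper_mid=.037,jar_mid=.03,shaker_mid=.035,ramekin_mid=.018)
for n,z in Z.items():
    for s,c in((T,'T'),(S,'S')):
        for d in models.mark_of(s,n)[:3]:
            print(n,c,round(d['confidence'],2),np.round(d['at']),np.round(at_z(s,d['at'],z),3)[:2])
E
```

```text
[0.42961241 0.00787987 0.8670432 ] [ 0.50906591 -0.63396646  0.64079225] -0.09923072629266205
long_tray T 0.61 [171. 235.] [0.533 0.243]
long_tray S 0.82 [267. 165.] [0.532 0.229]
long_tray S 0.45 [342. 259.] [ 0.669 -0.089]
short_tray T 0.91 [410. 230.] [ 0.536 -0.253]
short_tray S 0.59 [288. 336.] [ 0.547 -0.254]
large_cutter_mid T 0.85 [292. 226.] [ 0.546 -0.006]
large_cutter_mid S 0.71 [279. 224.] [ 0.547 -0.004]
small_cutter_mid T 0.67 [341. 172.] [ 0.658 -0.11 ]
small_cutter_mid T 0.32 [286. 164.] [0.675 0.003]
small_cutter_mid S 0.89 [343. 256.] [ 0.664 -0.102]
medium_cutter_mid T 0.6 [340. 283.] [ 0.431 -0.099]
medium_cutter_mid S 0.91 [225. 261.] [ 0.438 -0.099]
tamper_mid T 0.91 [287. 167.] [0.666 0.   ]
tamper_mid S 0.81 [336. 217.] [ 0.665 -0.008]
jar_mid T 0.68 [237. 166.] [0.67  0.104]
jar_mid S 0.75 [330. 184.] [0.671 0.109]
shaker_mid T 0.72 [339. 221.] [ 0.554 -0.101]
shaker_mid T 0.56 [382. 151.] [ 0.698 -0.196]
shaker_mid S 0.8 [287. 256.] [ 0.556 -0.107]
shaker_mid S 0.58 [375. 291.] [ 0.704 -0.196]
ramekin_mid T 0.74 [293. 226.] [ 0.546 -0.009]
ramekin_mid T 0.67 [241. 276.] [0.447 0.095]
ramekin_mid S 0.65 [232. 194.] [0.449 0.103]
```

View pics/top.png

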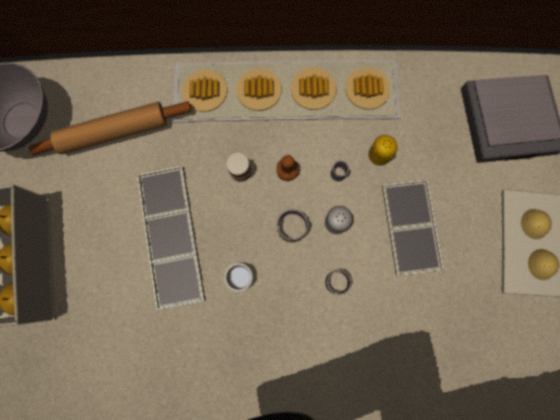

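View pics/side.png

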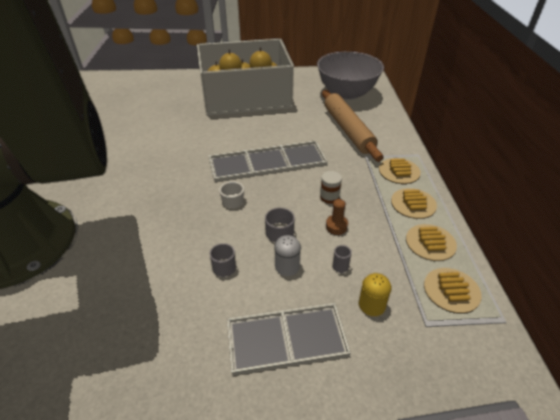

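The scene: the real shaker is aluminium at top px (339,219); the yellow one at (383,149) is a decoy. Cutters in the top view are large (293,226), medium (338,281) and small (340,171). Also there: tamper (288,167), jar (238,165), ramekin (239,277). The long tray is on the left at (171,237) and the short tray on the right at (411,227). Next I'll refine the poses and confirm with a crop.

```bash
cat > loc.py <<'E'
from h import *
from scipy.optimize import least_squares
import json
T=snapshot('top'); S=snapshot('side')
# radius profile [(z,r)]
P=dict(large_cutter_mid=[(0,.031),(.045,.031)],small_cutter_mid=[(0,.017),(.045,.017)],medium_cutter_mid=[(0,.024),(.045,.024)],
 tamper_mid=[(0,.024),(.018,.024),(.024,.013),(.074,.013)],jar_mid=[(0,.023),(.044,.023),(.06,.0225)],shaker_mid=[(0,.025),(.056,.025),(.066,.015),(.07,.006)],ramekin_mid=[(0,.024),(.036,.028)])
a=np.linspace(0,2*np.pi,40)
def bb(p): return np.r_[p.min(0),p.max(0)]
def reg(s,n,near=None):
    r=[d for d in models.trace(s,n)]
    if near is not None: r=[d for d in r if np.hypot(*(np.array(d['at'])-near))<18]
    return r[0] if r else None
out={}
G=dict(large_cutter_mid=(.546,-.005),small_cutter_mid=(.66,-.105),medium_cutter_mid=(.435,-.099),tamper_mid=(.666,-.004),jar_mid=(.67,.106),shaker_mid=(.555,-.104),ramekin_mid=(.448,.1))
for n,pr in P.items():
    pts=np.array([[r*np.cos(t),r*np.sin(t),z] for z,r in pr for t in a])
    h=pr[-1][0]/2; est=[];obs=[]
    for s in (T,S):
        d=reg(s,n,proj(s,[*G[n],h])[0])
        if d is None: continue
        ys,xs=np.nonzero(d['region']); b=np.r_[xs.min(),ys.min(),xs.max(),ys.max()].astype(float)
        f=lambda q:bb(proj(s,pts+[q[0],q[1],0]))-b
        q=least_squares(f,G[n],x_scale=.01,diff_step=1e-4); est.append(q.x); obs.append(np.abs(q.fun).max())
    out[n]=np.mean(est,0).tolist(); print(n,np.round(est,4).tolist(),np.round(obs,1))
for n in('long_tray','short_tray'):
    L=.286 if n[0]=='l' else .192
    for s in(T,S):
        d=reg(s,n); 
        if d is None: continue
        c=max(cv2.findContours(d['region'].astype(np.uint8),cv2.RETR_EXTERNAL,cv2.CHAIN_APPROX_NONE)[0],key=len)[:,0]
        w=np.array([at_z(s,p,.011)[:2] for p in c],np.float32)
        (cx,cy),(A,B),an=cv2.minAreaRect(w*1000)
        if A<B: an+=90
        an=(an+90)%180-90
        print(n,'T' if s is T else 'S',cx,cy,A,B,an)
        out.setdefault(n,[]).append([cx/1000,cy/1000,np.radians(an)])
    out[n]=np.mean(out[n],0).tolist()
json.dump(out,open('loc.json','w'))
im=cv2.cvtColor(T['frame'],cv2.COLOR_RGB2BGR)
# overlay
big=cv2.resize(im[130:320,130:450],None,fx=2.5,fy=2.5,interpolation=cv2.INTER_CUBIC)
def dot(X,c=(0,0,255)):
    for p in proj(T,X): cv2.circle(big,tuple(int(v) for v in (p-[130,130])*2.5),2,c,-1)
for n,pr in P.items(): dot([[*out[n],0],[*out[n],pr[-1][0]]])
for n,xs in(('long_tray',(-.094,0,.094)),('short_tray',(-.047,.047))):
    x,y,t=out[n]; L=.143 if n[0]=='l' else .096; R=np.array([[np.cos(t),-np.sin(t)],[np.sin(t),np.cos(t)]])
    dot([[*(R@[u,0]+[x,y]),.004] for u in xs]); dot([[*(R@[u,v]+[x,y]),.012] for u in(-L,L) for v in(-.049,.049)],(0,255,0))
cv2.imwrite('pics/crop.png',big)
E
python3 loc.py
```

```text
large_cutter_mid [[0.5445, -0.008], [0.5474, -0.0065]] [1.3 0.7]
small_cutter_mid [[0.6601, -0.1063], [0.6612, -0.1061]] [0.5 0.6]
medium_cutter_mid [[0.4352, -0.0953]] [0.8]
tamper_mid [[0.6687, -0.0003], [0.6699, -0.0007]] [1.3 1.7]
jar_mid [[0.6684, 0.1007], [0.6699, 0.0972]] [0.7 0.7]
shaker_mid [[0.5554, -0.1001], [0.5577, -0.0969]] [0.6 0.5]
ramekin_mid [[0.4458, 0.1008]] [1.5]
long_tray T 533.2426147460938 244.3323516845703 285.2342834472656 101.27679443359375 10.488295555114746
long_tray S 533.6990966796875 239.19552612304688 282.6354675292969 114.25138854980469 10.23507022857666
short_tray T 542.8126831054688 -254.95318603515625 192.3812255859375 101.926513671875 6.294142723083496
short_tray S 543.7547607421875 -259.4184265136719 193.0482940673828 104.81991577148438 5.982302665710449
```

View pics/crop.png

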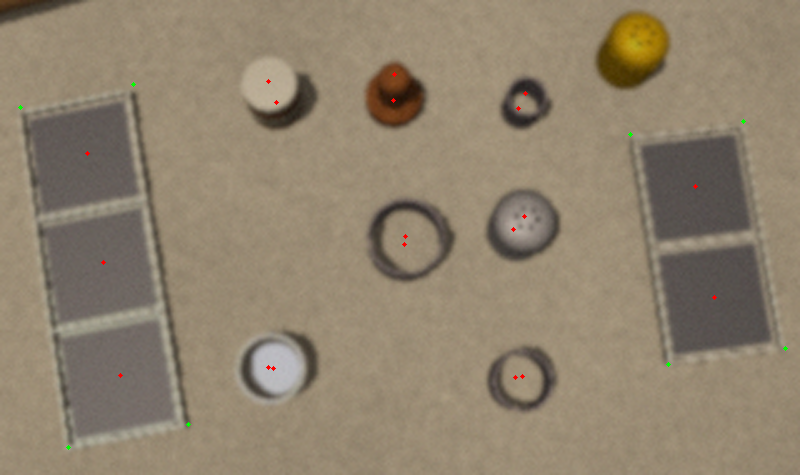

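The crop confirms it: the aluminium shaker at crop (522,222) is the one meant, and the yellow one at (635,48) is not. The large, medium and small cutters are at crop (410,240), (522,378) and (525,103). The red dots fit. I'll use the top-view tray fits.

```bash
cat > act.py <<'E'
from h import *
import json
L=json.load(open('loc.json')); L['long_tray']=[.5333,.2435,np.radians(10.4)]; L['short_tray']=[.543,-.2555,np.radians(6.2)]
RAD=dict(large_cutter_mid=.031,small_cutter_mid=.017,medium_cutter_mid=.024,tamper_mid=.024,jar_mid=.023,shaker_mid=.025,ramekin_mid=.028,yellow=.025)
L['yellow']=[.70,-.196]
def bay(tray,u):
    x,y,t=L[tray]; return np.array([x+u*np.cos(t),y+u*np.sin(t)])
def ori(yaw,p):
    q0=env.read_qpos(); best=None
    for k in(-1,0,1):
        y=yaw+k*np.pi
        if abs(y)>2*np.pi: continue
        q=kinematics.solve_ik(p,[np.pi,0,y])
        if q is not None:
            c=abs(np.asarray(q)-q0).max()
            if best is None or c<best[0]: best=(c,y)
    return [np.pi,0,best[1]]
def pickyaw(n,done):
    c=np.array(L[n][:2]); r=[]
    for yaw in np.linspace(-np.pi/2,np.pi/2,36,endpoint=False):
        e=np.array([-np.sin(yaw),np.cos(yaw)]); m=1
        for o in RAD:
            if o==n or o in done: continue
            for sg in(-1,1): m=min(m,np.hypot(*(np.array(L[o])-c-sg*.05*e))-RAD[o])
        r.append((min(m,.06)-.002*abs(yaw),yaw,m))
    return max(r)[1:]
def transfer(n,z,tray,u,done):
    yaw,m=pickyaw(n,done); p=L[n][:2]
    o=ori(yaw,[*p,.2]); env.goto([*p,.2],o); env.move_l([*p,z],.12); env.close_gripper()
    g=env.read_finger_gap(); f=env.read_grip_force()
    env.move_l([*p,.2],.15)
    print(n,'yaw',round(yaw,2),'clear',round(m,3),'gap',g,env.read_finger_gap(),'F',f,'Fz',env.read_contact_force())
    b=bay(tray,u); o=ori(L[tray][2],[*b,.2]); env.goto([*b,.2],o)
    env.move_l([*b,z+.03],.15); env.move_l([*b,z+.005],.05)
    print('force',env.read_contact_force(),'eef',env.read_eef_pos())
    env.ungrasp(); env.move_l([*b,.2],.15)
    print('t',env.read_clock())
E
python3 - <<'E'
from act import *
transfer('tamper_mid',.048,'long_tray',0,[])
S=snapshot('side');save(S,'s2')
E
```

```text
tamper_mid yaw 0.96 clear 0.059 gap 0.025172117710085425 0.02498800094011094 F 58.82632412016392 Fz [ 0.26920966  0.18191323 -1.18636482]
force [ 0.06191923  0.69143624 -1.41773542] eef [0.53319769 0.2434669  0.05260043]
t 12.3
```

View pics/s2.png

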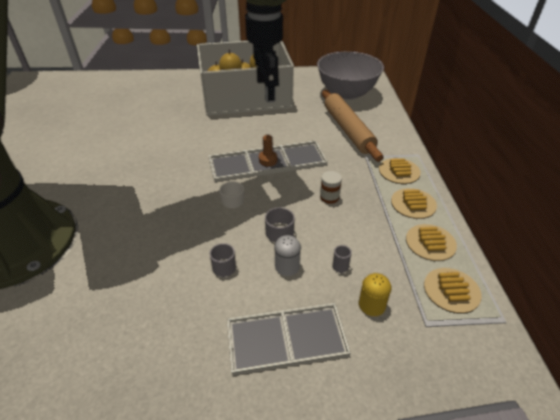

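The tamper stands upright in the middle bay at (268,157). Next, the large cutter goes to the near bay and the jar to the far one.

Run:
```python
from act import *
d=['tamper_mid']
for n,z,u in(('large_cutter_mid',.031,-.094),('jar_mid',.029,.094)):
    transfer(n,z,'long_tray',u,d); d.append(n)
    if env.read_finger_gap()<.07: break
S=snapshot('side');save(S,'s3')
```

```text
large_cutter_mid yaw -1.05 clear 0.06 gap 0.061388446981606 0.061242712485440894 F 62.99909312278032 Fz [-0.30649916  0.60016606 -0.7505361 ]
force [-5.67218276 -2.77022355 12.228882  ] eef [0.44055795 0.22642325 0.03603967]
t 20.8833
jar_mid yaw 0.0 clear 0.138 gap 0.044220603406830275 0.04478651671898094 F 61.96923180890735 Fz [ 0.29772813  0.02482819 -2.01383921]
force [-1.34785527 -0.6943017  -1.14036028] eef [0.62561077 0.26045238 0.03352399]
t 29.425
```

View pics/s3.png

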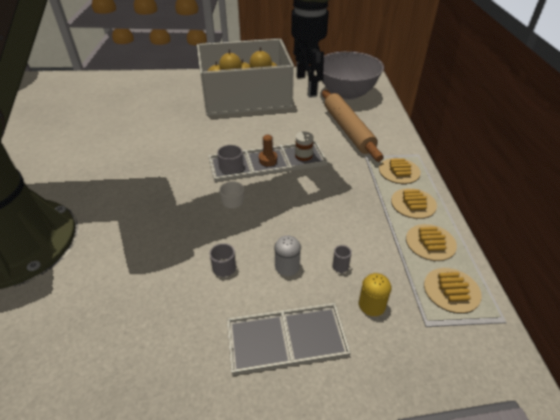

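All three stand in the long tray: cutter (230,158), tamper (268,152), jar (304,146). I'll check centring at the end. Next is the short tray.

Run:
```python
from act import *
d=['tamper_mid','large_cutter_mid','jar_mid']
for n,z,u in(('small_cutter_mid',.031,.047),('shaker_mid',.036,-.047)):
    transfer(n,z,'short_tray',u,d); d.append(n)
env.goto([.35,0,.35],ori(0,[.35,0,.35]))
env.hold(.3)
S=snapshot('side');T=snapshot('top')
a=cv2.resize(cv2.cvtColor(S['frame'],4)[120:390,190:400],None,fx=2,fy=2,interpolation=2)
b=cv2.resize(cv2.cvtColor(T['frame'],4)[150:320,130:450],None,fx=2.5,fy=2.5,interpolation=2)
cv2.imwrite('pics/s4.png',a);cv2.imwrite('pics/t4.png',b)
```

```text
small_cutter_mid yaw -0.7 clear 0.06 gap 0.032546512273012036 0.03253873014053456 F 59.59008604288101 Fz [-0.01952355 -0.37337085 -0.44444097]
force [-0.19225916  0.33716684 -0.71975023] eef [ 0.58960299 -0.25034435  0.03550436]
t 38.7417
shaker_mid yaw 0.0 clear 0.106 gap 0.04878302632041938 0.04856605550819168 F 62.29625398584176 Fz [ 0.72641877 -0.34061546 -2.70515463]
force [-0.37659713 -0.06937591 -1.19691346] eef [ 0.49617067 -0.26054209  0.04058092]
t 46.6833
```

View pics/s4.png

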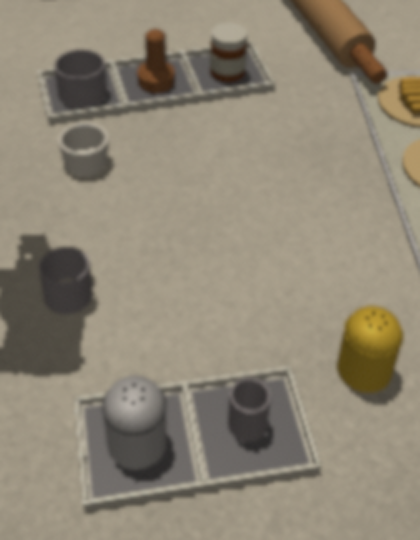

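View pics/t4.png

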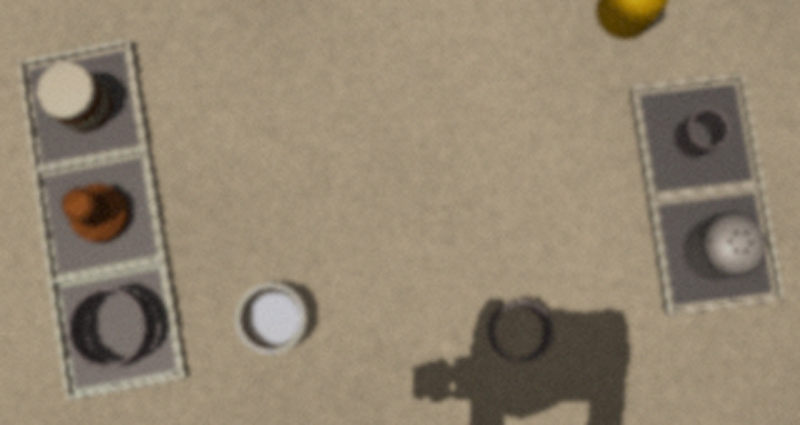

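Everything looks upright and roughly centred. I'll measure the offsets and check that the large cutter, which took 12 N at contact, sits flat.

```bash
cat > chk.py <<'E'
from act import *
import re
src=open('loc.py').read(); exec(src[src.index('from scipy'):src.index('out={}')])
Bs=dict(tamper_mid=('long_tray',0),large_cutter_mid=('long_tray',-.094),jar_mid=('long_tray',.094),small_cutter_mid=('short_tray',.047),shaker_mid=('short_tray',-.047))
for n,(t,u) in Bs.items():
    c=bay(t,u); pr=P[n]; pts=np.array([[r*np.cos(q),r*np.sin(q),z] for z,r in pr for q in a])
    B=[]
    for s in(T,S):
        d=reg(s,n,proj(s,[*c,pr[-1][0]/2])[0])
        if d is None: print(n,'missed');continue
        ys,xs=np.nonzero(d['region']); B.append((s,np.r_[xs.min(),ys.min(),xs.max(),ys.max()].astype(float)))
    f=lambda q:np.concatenate([bb(proj(s,pts+q))-b for s,b in B])
    q=least_squares(f,[*c,.004],x_scale=.01,diff_step=1e-4)
    print(n,'off mm',np.round((q.x-[*c,.004])*1000,1),'res',np.round(q.fun,1))
p=bay('long_tray',-.094)+[-.09,-.03]
env.goto([*p,.24],ori(0,[*p,.24])); env.hold(.2)
W=snapshot('wrist'); save(W,'w5')
E
python3 chk.py
```

```text
tamper_mid off mm [ 0.9  0.2 -2.1] res [-1.3 -0.9  1.2  0.4 -0.9 -0.6  0.3  1.1]
large_cutter_mid off mm [-0.3  0.4 -1.9] res [-1.  -0.9  0.6 -0.6 -1.8 -0.6  0.   1.2]
jar_mid off mm [-0.   0.3 -0.2] res [-0.8 -1.   0.6  0.3 -0.9 -0.4  0.   0.9]
small_cutter_mid off mm [ 0.9  1.2 -0.9] res [-0.4 -1.1  0.2  0.4 -0.8 -0.4  0.2  0.6]
shaker_mid off mm [ 0.9  1.5 -0.1] res [-0.7 -0.5  0.4  1.  -0.8 -0.5  1.2  0.6]
```

View pics/w5.png

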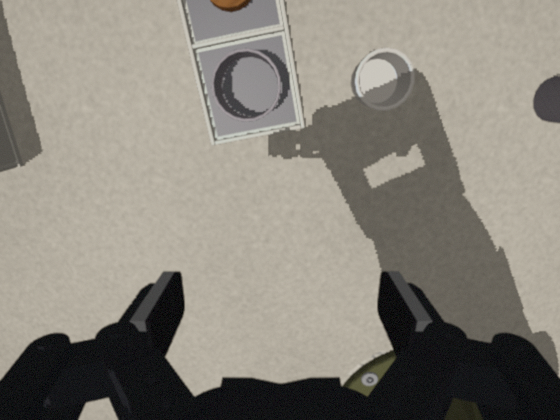

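The wrist view shows the large cutter at (252,84), flat and centred in its bay, with the ramekin untouched at (383,80). All the offsets are within 2 mm, so I'll hand in.

```bash
python3 -c "
from rig import order,env
print(env.read_clock(),order.hand_in())"
```

```text
the job is handed in; nothing more can be done
50.1 None
```

The job is handed in at about 50 s: the tamper is in the middle bay of the long tray with the large cutter and jam jar at its ends, and the small cutter and aluminium shaker are in the short tray, all upright and measured within about 2 mm of bay centre; the medium cutter and ramekin were not moved.

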